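# Hold the sampler's cover at its balance point

### The arm

A 6-joint arm with a two-finger parallel gripper is mounted at the origin on the work surface. World frame = base frame: x ahead of the robot, y to its left, z up, the work surface at z = 0. Lengths are in m, angles in rad, forces in N, time in s.
With the tool pointing down it reaches from about 0.35 to 0.775 m from the base axis. Payload 7.3 kg.
Tool frame: the origin (TCP) lies at the very end of the fingers, on their centre line; the grasp point (between the pads) lies 19 mm behind it; z points along the fingers, x is the direction in which the jaws open and shut, and the axes are right-handed (so a half turn about z gives the same grasp; the last joint's range is limited). The gripper opens to 92 mm and grips with 3 to 60 N. Pads are 19 mm wide; open, the fingers measure 130 mm over their backs; the gripper's body (75 mm by 190 mm) begins 47 mm behind the grasp point.
Start: joints at [0.975, 0.342, 1.524, -0, 1.275, -0.146], TCP at [0.228, 0.473, 0.227] pointing down, gripper open.
Joint ranges: [-2.53, 2.53], [-0.77, 2.02], [0.04, 2.7], [-1, 4.14], [0.28, 2.66], [-3.11, 3.11]. Speed limits (rad/s): [2.57, 2.57, 3.14, 3.14, 3.14, 3.14].

### API

Orientations are given as [roll, pitch, yaw] about the fixed x, y, z axes, in that order (R = Rz(yaw) Ry(pitch) Rx(roll)).
In Python, from cell import robot, read_camera, nets gives the robot as it stands. The module is installed in compiled form; this text tells all that it offers.
- The arm moves only by the tool carry_out, never from a script. Its arguments are lists of equal length, an entry for each row: "translation": the shift along the tool's x, y, z in m, a list of three; "turn": the turn, a rotation vector about the tool's x, y, z in rad, a list of three; "gripper": the gripper's target within -1 to 1 (shut at 1, half-way at 0, fully open at -1). A call has 1 to 10 rows; each row shifts and turns the commanded pose from where the row before left it, along the tool's axes as they then stand; what a row does not reach is not made up. A row lasts 1/10 s, in which the tool goes at most 50 mm and 8.59 degrees, less where a joint would pass 70% of its speed; a pose out of reach is approached as far as the arm can. A call with a gripper value outside its range is refused whole. The fingers move at their own pace and stop on an object; "squeeze" is the grip in N (left out, the last holds). Time passes only in rows, so rows that do not move let the fingers close. It gives the time, the measured TCP pose, the force and the opening at its end, in the units of the state.
- robot.observe(): the state, without advancing time (a new reading comes with each control period).
- read_camera(name): name is "scene" or "top" or "wrist"; returns a dict with "img" (400x640x3 uint8, red, green, blue), "fx", "fy", "cx", "cy" (pixels), "distortion" ([k1, k2, p1, p2, k3] as OpenCV has them; the pictures are not rectified), "world_from_camera" (4x4, takes a point from camera to world coordinates). Camera axes: x right, y down, z forward; pixel columns grow to the right and rows downward; lengths in m; the calibration is good to about 2 mm. A picture is of the moment at which its call begins. There is no depth.
- robot.hand_in(): hands the job in, once; it reports no verdict.
Trained networks look in a picture, given as the dict that the camera call returned (one of the last four; its "shot" number tells which), for a name from the list of things; names that differ only in an ending like _2 or _b are one class to them, and where a whole thing is asked for, a point or a joint stands for the part that bears it (a point fixed in the world has none). Each returns a list of dicts, best first, with "score" (0 to 1); they miss things now and then, are a little off and sometimes report something else, mostly with a low value. They report only what shows in the picture. A call takes as long as a camera call.
- nets.regions_of(picture, name): "region" (400x640 bool, what is visible of it) and "pixel" ([column, row] in pixels, amid what is visible of it).
- nets.tip_of(picture, name): "pixel" ([column, row] in pixels: a listed point, or the origin of a listed thing).
The state is a dict: "time": time; "qpos": joint angles; "qvel": joint speeds; "joint_efforts": joint torques, N m; "tool_pos": TCP position; "tool_rot": TCP orientation; "contact_force": force on the tool from outside, world axes, zero at the start; "torque": the same for the moment, N m; "opening": finger opening in m.
Only numpy, scipy, OpenCV 4.12 (cv2) and the standard library are available. Lean on these libraries where they do the work, as an engineer would, in place of code of your own. Each camera call takes 0.05 s, during which the arm holds its last target. There are 200 camera calls.

### The job

Flip the sampler's cam lever all the way over to free the catch, slide the catch fully back off the cover, then take the cover by its bar handle and raise it, without flinging or dropping it or letting it tip over backwards, until it stands straight up at its balance point. Finish while still gripping the handle and holding the cover still there, so that a colleague can reach the vials; leave the lever and the catch open and do not knock the other things on the bench about.

Things in the scene. Friction and masses are not known exactly. Their poses are not given: they have to be found in the camera images.
- sampler: Fixed off-white module, 220 deep (x) by 360 wide (y) by 90 mm high. Origin: centre of its underside; x points to its back (away from the robot at yaw 0), y to its left, z up. Sampler positions elsewhere are in this frame. On its flat top: the cover a little left of the middle, the catch right of it, the cam lever at the right end; two loose vials on the left deck.
- cam_lever (a joint): Cam lever, swings about an axis along the sampler's y. 0 = locked: leans to the front (-x), 55 degrees above level, its cam nose blocking the catch. Grows as it swings up and over; 1.57 = end stop, leaning to the back, 35 degrees above level, catch free. Starts at 0 to 0.15. Friction 0.06 N m, stays where left. A level push to +x with the fingertips 35 mm above the pivot carries it over.
- lever_pivot (a point): Pivot of the cam lever, at sampler (-50, -151, 103.5) mm.
- lever_tip (a point): Outer end of the cam lever, a steel rod 80 mm long from pivot to here, 10 mm thick, 15 mm over its outer part.
- catch (a joint): Sliding steel catch, m. 0 = its tongue lies 14 mm over the cover's right edge and blocks it; grows as it slides to the sampler's right (-y), towards the lever; clear of the cover from 0.016; 0.032 = end stop, fully back. Starts at 0 to 0.001. Friction 1.5 N, stays where left. While the lever is locked it moves only about 2 mm.
- catch_knob (a point): Centre of the top of the catch's upright knob, a block 22 (x) by 12 (y) by 30 mm high on a flat bar 16 mm wide. The bar's top lies 30 mm below this point, the cover's top face 39.5 mm below. With the catch at 0 it is at sampler (-20, -60, 137.5) mm. Push it to -y from the cover's side, or pinch it from above.
- cover (a joint): Hinged aluminium cover, 130 deep, 140 wide, 8 mm thick, 0.36 to 0.56 kg, hinged along the sampler's y at its back edge. 0 = shut, flat on the top; grows as its front edge swings up and to the back. 1.571 = straight up, its balance point. The hinge is nearly frictionless: short of that it falls shut, beyond that it falls over backwards to a stop at 2.5. Starts at 0.
- cover_hinge (a point): Middle of the cover's hinge axis, at sampler (50, 40, 94) mm.
- cover_handle (a point): Middle of the bar handle: round bar, 12 mm thick, 110 mm long, parallel to the hinge, on two stalks 50 mm to each side of here. Shut: 148 mm in front of and 36 mm above the hinge axis, 18 mm in front of the cover's edge. Upright: 148 mm above, 36 mm behind the axis. Pinched from above across the bar, it turns between the pads, so the hand can keep pointing down all the way.
- vial_a: Bystander: amber crimp vial, 23 mm across, 46 mm high, standing on the sampler's left deck. Origin: centre of its underside.
- vial_b: Bystander: a second such vial behind it. Origin: centre of its underside.
- vial_rack: Bystander: white rack 90 x 150 x 30 mm full of vials, 42 mm high in all. Origin: centre of its underside.
- solvent_bottle: Bystander: amber bottle 72 mm across, 140 mm high. Origin: centre of its underside.
- septa_jar: Bystander: white jar 60 mm across, 70 mm high. Origin: centre of its underside.
- beaker: Bystander: glass beaker 70 mm across, 85 mm high. Origin: centre of its underside.
- spatula: Bystander: steel spatula 180 mm long, lying flat.

How it is judged:
On the way, in this order (a step that is already met when the one before it is completed fails the run):
1. the cam lever is flipped over (joint above 1.35) while the cover is still shut (value of joint cam_lever above 1.35 rad and value of joint cover below 0.15 rad), for 0.2 s.
2. the catch is slid back off the cover (joint above 0.024) while the cover is still shut (value of joint catch above 0.024 m and value of joint cover below 0.15 rad), for 0.2 s.
At the end, for the whole second after the job is handed in: Cover within 0.12 rad of straight up (1.571), slower than 0.15 rad/s, fingers gripping its handle (over 3 N on the cover, grasp point within 45 mm of the handle's middle); lever still over (above 1.3), catch still back (above 0.020 m). The program finishes holding it so (value of joint cover between 1.451 and 1.691 rad and velocity of joint cover between -0.15 and 0.15 rad/s and contact force between the fingers and cover above 3 N and distance between the grasp point and cover_handle below 0.045 m and value of joint cam_lever above 1.3 rad and value of joint catch above 0.02 m); the arm keeps its last pose, push and grip.
It fails at once if the cover goes well past its balance point, over backwards (above 1.87) (value of joint cover above 1.87 rad).
It fails at once if the cover is flung or dropped (faster than 3 rad/s) (velocity of joint cover above 3 rad/s or velocity of joint cover below -3 rad/s).
It fails at once if a bystander is moved by more than 30 mm (distance of any of vial_a, vial_b, vial_rack, solvent_bottle, septa_jar, beaker, spatula from where it was at the start of the episode above 0.03 m).
It fails at once if a standing bystander is tipped over (angle between any of vial_a, vial_b, vial_rack, solvent_bottle, septa_jar, beaker's own z axis and vertical above 0.5 rad).
It also fails if it takes over 58 s, if anything falls off the work surface, if the arm or the gripper's body presses on something with over 40 N, if the wrist force passes 120 N, or if a joint passes its speed limit or range.

## Working session

There is one attempt and no reset: what is moved stays moved. The work goes in short steps, Python scripts to look and compute and a tool call to move; the robot and the scene stay as the last step left them, time stands still between calls to the robot, and variables do not carry over. Pictures are saved under pics/ and viewed, about 8 in all and at most 12, crops included, and the job is handed in when it is done.

Besides the shell and the picture viewer there is one more tool, called after "Call:" as name(argument=value, ...) on one line, values as JSON. carry_out: Moves the arm, as the interface text tells. Its arguments: {"type":"object","properties":{"translation":{"type":"array","items":{"type":"array","items":{"type":"number"}}},"turn":{"type":"array","items":{"type":"array","items":{"type":"number"}}},"gripper":{"type":"array","items":{"type":"number"}},"squeeze":{"type":"number"}},"required":["translation","turn","gripper"]}

```bash
mkdir -p pics; cat > h.py <<'E'
import numpy as np, cv2
from cell import robot, read_camera, nets
def ray(p,px):
    K=np.array([[p["fx"],0,p["cx"]],[0,p["fy"],p["cy"]],[0,0,1.]])
    u=cv2.undistortPoints(np.array([[px]],float),K,np.array(p["distortion"],float))[0,0]
    T=np.array(p["world_from_camera"]); d=T[:3,:3]@[u[0],u[1],1]; return T[:3,3],d/np.linalg.norm(d)
def at_z(p,px,z):
    o,d=ray(p,px); return o+d*(z-o[2])/d[2]
def proj(p,X):
    K=np.array([[p["fx"],0,p["cx"]],[0,p["fy"],p["cy"]],[0,0,1.]])
    T=np.linalg.inv(np.array(p["world_from_camera"])); 
    r=cv2.Rodrigues(T[:3,:3])[0]
    return cv2.projectPoints(np.array(X,float).reshape(-1,1,3),r,T[:3,3],K,np.array(p["distortion"],float))[0][:,0]
E
cat > a.py <<'E'
from h import *
print(robot.observe())
P={n:read_camera(n) for n in("scene","top")}
ims=[]
for n,p in P.items():
    im=p["img"][:,:,::-1].copy()
    for t in["cover_handle","catch_knob","lever_tip","lever_pivot","cover_hinge","sampler","vial_a","solvent_bottle","septa_jar","beaker","vial_rack","spatula"]:
        for r in nets.tip_of(p,t)[:2]:
            print(n,t,np.round(r["pixel"],1),round(r["score"],2))
            c=tuple(int(v) for v in r["pixel"]); cv2.circle(im,c,3,(0,0,255),1); cv2.putText(im,t[:9],c,0,.35,(255,0,0),1)
    cv2.imwrite(f"pics/{n}0.png",im)
    print(np.round(p["world_from_camera"],3).tolist(), p["fx"])
E
python3 a.py
```

```text
{'time': 0.0, 'qpos': array([ 9.74975670e-01,  3.42733650e-01,  1.52499025e+00, -2.04242593e-05,
        1.27542602e+00, -1.45954824e-01]), 'qvel': array([-0.00037278,  0.00092271, -0.00097498, -0.00017728,  0.00080798,
        0.00032276]), 'joint_efforts': array([-2.13165200e-03, -4.31234336e+01, -2.44225037e+01,  7.16795702e-02,
        5.58782613e-02, -1.29927507e-04]), 'tool_pos': array([0.22802829, 0.47244422, 0.22604865]), 'tool_rot': array([-3.14138549e+00,  1.54354199e-03,  1.12093661e+00]), 'contact_force': array([-0.74523589, -0.37243901, -0.01553715]), 'torque': array([-0.03742026,  0.0384285 , -0.07601428]), 'opening': 0.09168620667413767}
scene cover_handle [316.1 199.4] 0.84
scene catch_knob [274.6 181.2] 0.53
scene catch_knob [255.8 141.1] 0.48
scene lever_tip [288.9 142.4] 0.74
scene lever_tip [276.5 183. ] 0.39
scene lever_pivot [276.8 166.5] 0.52
scene cover_hinge [261.  225.9] 0.9
scene cover_hinge [255. 139.] 0.65
scene sampler [277.2 230.8] 0.86
scene vial_a [273.1 264.3] 0.62
scene vial_a [317.3 244.1] 0.6
scene solvent_bottle [251.4 140.7] 0.79
scene solvent_b
[... 322 characters left out ...]
.0, 0.0, 0.0, 1.0]] 471.37793492763376
top cover_handle [316.2 188.4] 0.89
top cover_handle [374.5 182.8] 0.56
top catch_knob [352.7 172.9] 0.52
top lever_tip [379.1 194. ] 0.58
top lever_pivot [373.9 182.1] 0.52
top cover_hinge [326.4 145.4] 0.69
top sampler [333.7 167.3] 0.87
top sampler [376.2 184. ] 0.27
top vial_a [291.3 178.8] 0.55
top vial_a [295.  146.2] 0.45
top solvent_bottle [429.  188.2] 0.76
top septa_jar [211.  165.8] 0.85
top beaker [436.7 154.3] 0.73
top vial_rack [206.1 213.8] 0.68
top spatula [427.8 235.2] 0.64
top spatula [351.8 172.4] 0.25
[[-0.026, -0.998, 0.049, 0.397], [-1.0, 0.026, -0.006, 0.023], [0.004, -0.049, -0.999, 1.45], [0.0, 0.0, 0.0, 1.0]] 383.89987951894744
```

```bash
cat > fit.py <<'E'
from h import *
from scipy.optimize import least_squares
S=lambda m:np.array(m)/1000
pts={"cover_handle":S([-98,40,130]),"catch_knob":S([-20,-60,137.5]),"lever_pivot":S([-50,-151,103.5]),"cover_hinge":S([50,40,94]),"sampler":S([0,0,0]),"lever_tip":S([-50-80*np.cos(.96+.07),-151,103.5+80*np.sin(.96+.07)])}
obs={"scene":{"cover_handle":(316.1,199.4),"catch_knob":(274.6,181.2),"lever_tip":(288.9,142.4),"cover_hinge":(261,225.9),"sampler":(277.2,230.8)},
"top":{"cover_handle":(316.2,188.4),"catch_knob":(352.7,172.9),"lever_tip":(379.1,194),"lever_pivot":(373.9,182.1),"cover_hinge":(326.4,145.4),"sampler":(333.7,167.3)}}
P={n:read_camera(n) for n in obs}
def W(v,X):
    c,s=np.cos(v[2]),np.sin(v[2]); return np.array([v[0]+c*X[0]-s*X[1],v[1]+s*X[0]+c*X[1],X[2]])
def res(v): return np.concatenate([proj(P[n],W(v,pts[k]))[0]-o for n in obs for k,o in obs[n].items()])
r=least_squares(res,[.5,0,0],loss="soft_l1",f_scale=1.5); v=r.x
print(np.round(v,4)); 
i=0
for n in obs:
    for k in obs[n]: print(n,k,np.round(res(v)[i:i+2],1)); i+=2
for k in pts: print(k,np.round(W(v,pts[k]),4))
for n,(u0,v0,w,h) in {"scene":(190,90,260,190),"top":(180,100,280,170)}.items():
    im=P[n]["img"][:,:,::-1].copy()
    im=cv2.resize(im[v0:v0+h,u0:u0+w],None,fx=2.8,fy=2.8,interpolation=cv2.INTER_CUBIC)
    f=lambda q:tuple(int(a) for a in (np.array(q)-[u0,v0]+.5)*2.8)
    for k in pts: cv2.circle(im,f(proj(P[n],W(v,pts[k]))[0]),4,(0,0,255),1)
    for z in(0,.09):
        q=[f(proj(P[n],W(v,[a*.11,b*.18,z]))[0]) for a,b in((1,1),(1,-1),(-1,-1),(-1,1))]
        cv2.polylines(im,[np.array(q)],True,(0,255,0),1)
    cv2.imwrite(f"pics/{n}1.png",im)
E
python3 fit.py
```

```text
[ 0.5939 -0.0411 -0.1467]
scene cover_handle [-1.8  2.1]
scene catch_knob [-0.1 -0.5]
scene lever_tip [0.1 1. ]
scene cover_hinge [-0.3 -0.6]
scene sampler [-0.1 -0.4]
top cover_handle [4.  1.2]
top catch_knob [-0.9 -2.4]
top lever_tip [-1.8 -0.5]
top lever_pivot [1.8 1.2]
top cover_hinge [-1.2  3.9]
top sampler [-0.1  0.8]
cover_handle [0.5028 0.0128 0.13  ]
catch_knob [ 0.5654 -0.0976  0.1375]
lever_pivot [ 0.5224 -0.1832  0.1035]
cover_hinge [ 0.6493 -0.0089  0.094 ]
sampler [ 0.5939 -0.0411  0.    ]
lever_tip [ 0.4817 -0.1772  0.1721]
```

View pics/top1.png

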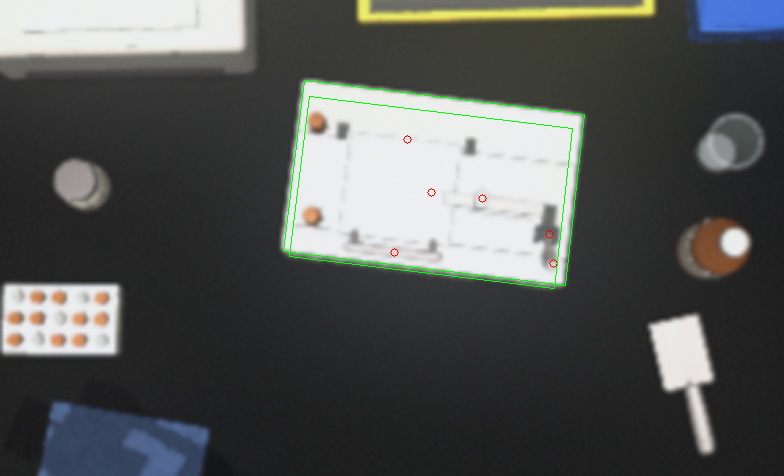

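View pics/scene1.png

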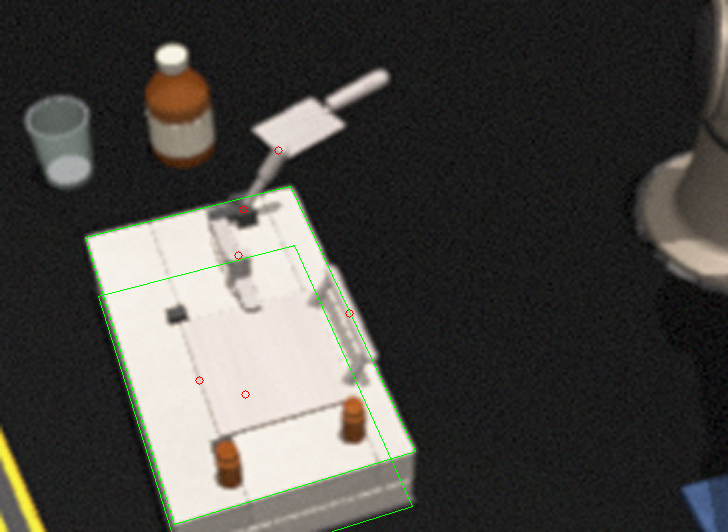

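Top view: the fitted outline matches the sampler. The hinge mark at (407,139), handle mark at (394,252) and lever mark at (549,234) all sit on their parts. The scene view agrees, with the knob at (238,256) and the lever tip at (278,150). The tool turns to the sampler's yaw first, so tool x becomes sampler x and tool y becomes sampler −y.

Call:
carry_out(translation=[[0, 0, 0], [0, 0, 0], [0, 0, 0], [0, 0, 0], [0, 0, 0], [0, 0, 0], [0, 0, 0], [0, 0, 0], [0, 0, 0], [0, 0, 0]], turn=[[0, 0, 0.141], [0, 0, 0.141], [0, 0, 0.141], [0, 0, 0.141], [0, 0, 0.141], [0, 0, 0.141], [0, 0, 0.141], [0, 0, 0.141], [0, 0, 0.14], [0, 0, 0]], gripper=[1, 1, 1, 1, 1, 1, 1, 1, 1, 1], squeeze=25)

```text
time: 2.4
tool_pos: [0.2283, 0.4728, 0.2267]
tool_rot: [-3.141, -0.0, -0.148]
contact_force: [-0.1, 0.3, -0.3]
opening: 0.0167
```

Call:
carry_out(translation=[[0.03, 0, 0], [0.03, 0, 0], [0.03, 0, 0], [0.03, 0, 0], [0.03, 0, 0], [0.03, 0, 0], [0.03, 0, 0], [0.03, 0, 0], [0.03, 0, 0], [0.027, 0, 0]], turn=[[0, 0, 0], [0, 0, 0], [0, 0, 0], [0, 0, 0], [0, 0, 0], [0, 0, 0], [0, 0, 0], [0, 0, 0], [0, 0, 0], [0, 0, 0]], gripper=[1, 1, 1, 1, 1, 1, 1, 1, 1, 1])

```text
time: 3.4
tool_pos: [0.5234, 0.4288, 0.2265]
tool_rot: [3.141, 0.0, -0.143]
contact_force: [-0.2, 0.2, -0.4]
opening: 0.0001
```

Call:
carry_out(translation=[[0, 0.04, 0], [0, 0.04, 0], [0, 0.04, 0], [0, 0.04, 0], [0, 0.04, 0], [0, 0.04, 0], [0, 0.04, 0], [0, 0.04, 0], [0, 0.04, 0], [0, 0.04, 0]], turn=[[0, 0, 0], [0, 0, 0], [0, 0, 0], [0, 0, 0], [0, 0, 0], [0, 0, 0], [0, 0, 0], [0, 0, 0], [0, 0, 0], [0, 0, 0]], gripper=[1, 1, 1, 1, 1, 1, 1, 1, 1, 1])

```text
time: 4.4
tool_pos: [0.463, 0.0322, 0.2269]
tool_rot: [-3.142, -0.001, -0.142]
contact_force: [0.1, -0.2, -1.0]
opening: 0.0002
```

Call:
carry_out(translation=[[0, 0.04, 0], [0, 0.04, 0], [0, 0.04, 0], [0, 0.04, 0], [0, 0.04, 0], [0, 0.005, 0], [0, 0, 0]], turn=[[0, 0, 0], [0, 0, 0], [0, 0, 0], [0, 0, 0], [0, 0, 0], [0, 0, 0], [0, 0, 0]], gripper=[1, 1, 1, 1, 1, 1, 1])

```text
time: 5.1
tool_pos: [0.4332, -0.17, 0.2266]
tool_rot: [-3.141, 0.0, -0.147]
contact_force: [0.1, 0.1, 0.3]
opening: 0.0001
```

Call:
carry_out(translation=[[0, 0, 0.022], [0, 0, 0.022], [0, 0, 0.022], [0, 0, 0.022], [0.01, 0, 0], [0.01, 0, 0], [0.01, 0, 0], [0.01, 0, 0], [0.01, 0, 0], [0.01, 0, 0]], turn=[[0, 0, 0], [0, 0, 0], [0, 0, 0], [0, 0, 0], [0, 0, 0], [0, 0, 0], [0, 0, 0], [0, 0, 0], [0, 0, 0], [0, 0, 0]], gripper=[1, 1, 1, 1, 1, 1, 1, 1, 1, 1])

```text
time: 6.1
tool_pos: [0.494, -0.1782, 0.1391]
tool_rot: [3.141, -0.001, -0.147]
contact_force: [-0.8, -0.4, 1.0]
opening: 0.0003
```

```bash
cat > look.py <<'E'
import sys
from h import *
n,out,u0,v0,w,h=sys.argv[1],sys.argv[2],*map(int,sys.argv[3:7])
p=read_camera(n); s=min(800/w,600/h)
cv2.imwrite(f"pics/{out}.png",cv2.resize(p["img"][v0:v0+h,u0:u0+w,::-1],None,fx=s,fy=s,interpolation=cv2.INTER_CUBIC))
for t in["lever_tip","catch_knob","cover_handle"]:
    print(t,[(np.round(r["pixel"],1).tolist(),round(r["score"],2)) for r in nets.tip_of(p,t)[:2]])
o=robot.observe();print(o["time"],o["tool_pos"],o["contact_force"])
E
python3 look.py scene s2 190 60 260 190
```

```text
lever_tip [([274.1, 143.6], 0.69)]
catch_knob [([275.2, 181.7], 0.51)]
cover_handle [([316.6, 198.4], 0.98)]
6.3 [ 0.49289417 -0.17794654  0.1384984 ] [-0.20200905 -0.37935428  0.24836949]
```

View pics/s2.png

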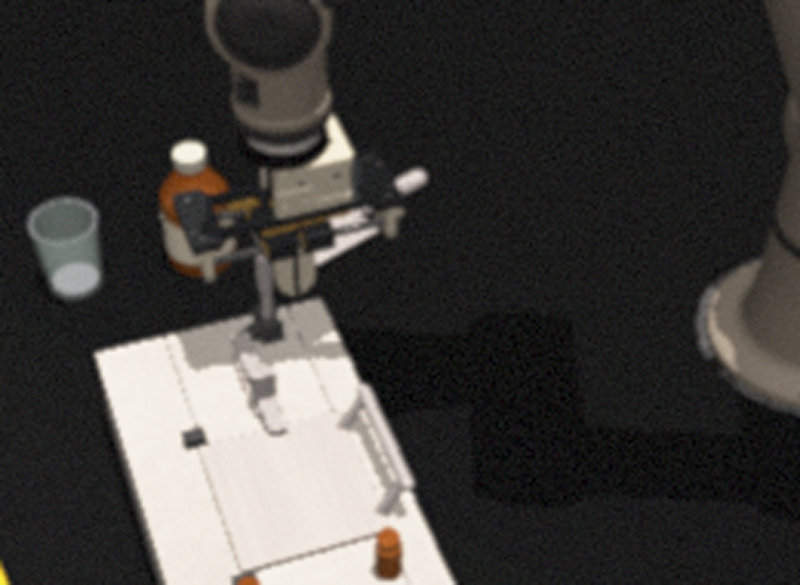

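The picture shows the lever about (265,290), pushed nearly upright by the fingers at (295,270); nothing else has moved. I'll keep pushing.

Call:
carry_out(translation=[[0.008, 0, 0], [0.008, 0, 0], [0.008, 0, 0], [0.008, 0, 0], [0.006, 0, 0], [0.005, 0, 0]], turn=[[0, 0, 0], [0, 0, 0], [0, 0, 0], [0, 0, 0], [0, 0, 0], [0, 0, 0]], gripper=[1, 1, 1, 1, 1, 1])

```text
time: 6.9
tool_pos: [0.5359, -0.1844, 0.1386]
tool_rot: [-3.142, 0.0, -0.147]
contact_force: [-2.1, -0.3, -0.2]
opening: 0.0006
```

Call:
carry_out(translation=[[0.004, 0, 0], [0.004, 0, 0]], turn=[[0, 0, 0], [0, 0, 0]], gripper=[1, 1])

```text
time: 7.1
tool_pos: [0.5435, -0.1854, 0.1387]
tool_rot: [-3.142, 0.0, -0.147]
contact_force: [-1.2, -0.2, 0.6]
opening: 0.0008
```

Call:
carry_out(translation=[[0.004, 0, 0], [0.004, 0, 0]], turn=[[0, 0, 0], [0, 0, 0]], gripper=[1, 1])

```text
time: 7.3
tool_pos: [0.5514, -0.1866, 0.1388]
tool_rot: [-3.141, 0.0, -0.147]
contact_force: [-1.2, 0.7, 0.6]
opening: 0.0004
```

Call:
carry_out(translation=[[0.004, 0, 0], [0.0, 0, 0]], turn=[[0, 0, 0], [0, 0, 0]], gripper=[1, 1])

```text
time: 7.5
tool_pos: [0.5553, -0.1872, 0.1388]
tool_rot: [-3.142, 0.0, -0.147]
contact_force: [-1.4, 0.6, 2.4]
opening: 0.0006
```

Call:
carry_out(translation=[[0.003, 0, 0], [0.0, 0, 0]], turn=[[0, 0, 0], [0, 0, 0]], gripper=[1, 1])

```text
time: 7.7
tool_pos: [0.556, -0.1873, 0.1385]
tool_rot: [-3.141, 0.005, -0.147]
contact_force: [-9.0, 0.8, 4.5]
opening: 0.0006
```

Call:
carry_out(translation=[[-0.015, 0, 0], [0, 0, -0.026], [0.005, -0.03, 0], [0.004, -0.03, 0], [0, -0.03, 0], [0, -0.027, 0], [0, 0, 0]], turn=[[0, 0, 0], [0, 0, 0], [0, 0, 0], [0, 0, 0], [0, 0, 0], [0, 0, 0], [0, 0, 0]], gripper=[1, 1, 1, 1, 1, 1, 1])

```text
time: 8.4
tool_pos: [0.5699, -0.0679, 0.1649]
tool_rot: [-3.14, -0.001, -0.144]
contact_force: [0.6, -0.0, 0.5]
opening: 0.0005
```

```bash
python3 look.py scene s3 190 60 260 190; python3 - <<'E'
from h import *
p=read_camera("scene")
W=lambda X:np.array([.5939+.98926*X[0]+.14617*X[1],-.0411-.14617*X[0]+.98926*X[1],X[2]])
for q in(1.2,1.35,1.45,1.57):
    a=np.radians(55)+q; print(q,proj(p,W([-.05-.08*np.cos(a),-.151,.1035+.08*np.sin(a)]))[0])
t=robot.observe()["tool_pos"]; d=t[:2]-[.5939,-.0411]; print("sampler XY",.98926*d[0]-.14617*d[1],.14617*d[0]+.98926*d[1])
E
```

```text
lever_tip [([271.9, 263.7], 0.62), ([252.0, 158.1], 0.48)]
catch_knob [([277.1, 180.3], 0.64)]
cover_handle [([314.2, 201.2], 0.71)]
8.6 [ 0.56942533 -0.07181664  0.16476411] [-0.33905512  0.30332828 -0.7209177 ]
1.2 [259.30117117 151.14367281]
1.35 [256.2346328  153.90387516]
1.45 [254.45904982 155.87575532]
1.57 [252.64258585 158.34411905]
sampler XY -0.019778339983994815 -0.03414164702009279
```

View pics/s3.png

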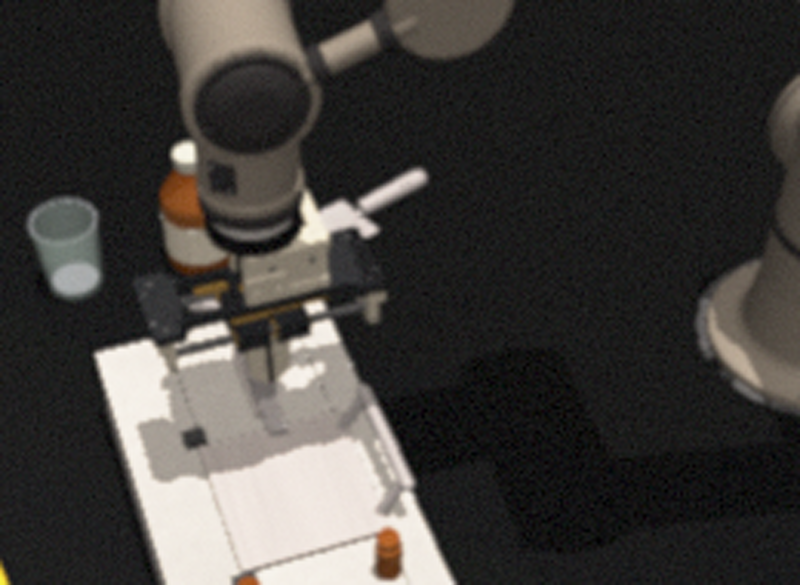

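The lever tip was found at (252,158), matching the projection for joint 1.57, so the lever is fully over. Next I lower the fingers beside the knob and slide the catch.

Call:
carry_out(translation=[[0, 0, 0.025], [0, 0, 0.024], [0, 0.006, 0], [0, 0.006, 0], [0, 0.006, 0], [0, 0.006, 0], [0, 0.006, 0], [0, 0.006, 0]], turn=[[0, 0, 0], [0, 0, 0], [0, 0, 0], [0, 0, 0], [0, 0, 0], [0, 0, 0], [0, 0, 0], [0, 0, 0]], gripper=[1, 1, 1, 1, 1, 1, 1, 1])

```text
time: 9.45
tool_pos: [0.5645, -0.1073, 0.1166]
tool_rot: [3.141, -0.002, -0.147]
contact_force: [0.9, 1.4, 1.3]
opening: 0.0003
```

Call:
carry_out(translation=[[0, 0.004, 0], [0, 0.001, 0], [0, 0, 0]], turn=[[0, 0, 0], [0, 0, 0], [0, 0, 0]], gripper=[1, 1, 1])

```text
time: 9.75
tool_pos: [0.5634, -0.1118, 0.1159]
tool_rot: [3.141, -0.001, -0.147]
contact_force: [1.0, 0.4, -0.0]
opening: 0.0006
```

Call:
carry_out(translation=[[0, 0.003, 0], [0, 0, 0]], turn=[[0, 0, 0], [0, 0, 0]], gripper=[1, 1])

```text
time: 9.95
tool_pos: [0.5633, -0.1119, 0.1159]
tool_rot: [-3.137, -0.0, -0.147]
contact_force: [2.8, 11.4, 3.4]
opening: 0.0002
```

Call:
carry_out(translation=[[0, 0.002, 0], [0, 0, 0]], turn=[[0, 0, 0], [0, 0, 0]], gripper=[1, 1])

```text
time: 10.15
tool_pos: [0.5633, -0.1121, 0.1159]
tool_rot: [-3.135, -0.0, -0.147]
contact_force: [4.3, 18.3, 4.4]
opening: 0.0003
```

Call:
carry_out(translation=[[0, -0.012, 0], [0, 0, -0.027], [0, 0, -0.027], [-0.02, -0.027, 0], [-0.02, -0.027, 0], [-0.02, -0.027, 0], [-0.018, -0.027, 0], [0, 0, 0], [0, 0, 0]], turn=[[0, 0, 0], [0, 0, 0], [0, 0, 0], [0, 0, 0], [0, 0, 0], [0, 0, 0], [0, 0, 0], [0, 0, 0], [0, 0, 0]], gripper=[1, 1, 1, 0, 0, 0, 0, 0, 0])

```text
time: 11.05
tool_pos: [0.5029, 0.0138, 0.1698]
tool_rot: [3.141, -0.0, -0.145]
contact_force: [0.8, -0.1, -0.3]
opening: 0.0428
```

```bash
cat > st.py <<'E'
from h import *
W=lambda X:np.array([.5939+.98926*X[0]+.14617*X[1],-.0411-.14617*X[0]+.98926*X[1],X[2]])
o=robot.observe();t=o["tool_pos"]; d=t[:2]-[.5939,-.0411]
print("sampler XYZ",np.round([.98926*d[0]-.14617*d[1],.14617*d[0]+.98926*d[1],t[2]],4),"F",np.round(o["contact_force"],1),"open",round(o["opening"],4),"t",o["time"])
E
cat > w.py <<'E'
from st import *
p=read_camera("wrist"); im=p["img"][:,:,::-1].copy()
for t,X in{"cover_handle":[-.098,.04,.13],"catch_knob":[-.02,-.092,.1375]}.items():
    print(t,"expected",proj(p,W(X))[0],[(np.round(r["pixel"],1).tolist(),round(r["score"],2)) for r in nets.tip_of(p,t)[:2]])
for y in(-.055,.055): cv2.circle(im,tuple(int(a) for a in proj(p,W([-.098,.04+y,.13]))[0]),4,(0,0,255),1)
cv2.imwrite("pics/w4.png",im)
p=read_camera("scene")
print([ (q,proj(p,W([-.02,-.06-q,.1375]))[0].round(1).tolist()) for q in(0,.024,.032)],[(np.round(r["pixel"],1).tolist(),round(r["score"],2)) for r in nets.tip_of(p,"catch_knob")[:2]])
E
python3 w.py
```

```text
sampler XYZ [-0.098   0.041   0.1698] F [ 0.8 -0.1 -0.3] open 0.0428 t 11.05
cover_handle expected [321.32183577 222.74046448] [([319.4, 223.7], 0.88)]
catch_knob expected [421.73677719 385.27417332] []
[(0, [274.6, 180.7]), (0.024, [272.1, 174.6]), (0.032, [271.2, 172.6])] [([271.6, 171.6], 0.49)]
```

View pics/w4.png

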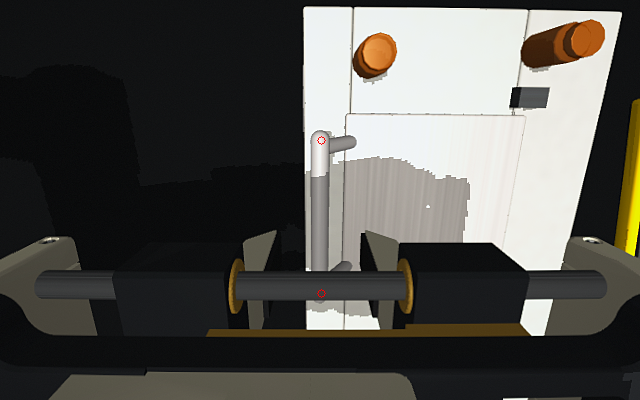

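The wrist view shows the handle bar at column 320, centred between the fingers, and its end mark at (321,140) is on the bar end. In the scene view the knob is at (271.6,171.6), so the catch is fully back. Now I'll descend and grip.

Call:
carry_out(translation=[[0, 0, 0.02], [0, 0, 0.02], [0, 0, 0.015], [0, 0, 0], [0, 0, 0], [0, 0, 0], [0, 0, 0], [0, 0, 0], [0, 0, 0], [0, 0, 0]], turn=[[0, 0, 0], [0, 0, 0], [0, 0, 0], [0, 0, 0], [0, 0, 0], [0, 0, 0], [0, 0, 0], [0, 0, 0], [0, 0, 0], [0, 0, 0]], gripper=[0, 0, 0, 0, 1, 1, 1, 1, 1, 1], squeeze=25)

```text
time: 12.3
tool_pos: [0.5023, 0.0138, 0.115]
tool_rot: [-3.142, 0.001, -0.147]
contact_force: [-4.2, 0.2, 5.9]
opening: 0.0114
```

```bash
python3 st.py; python3 - <<'E'
import numpy as np
th=np.linspace(0,np.pi/2,31); x=-.148*np.cos(th)+.036*np.sin(th); z=.036*np.cos(th)+.148*np.sin(th)
for i in range(0,30,10): print([[round(a,4),0,round(-b,4)] for a,b in zip(np.diff(x)[i:i+10],np.diff(z)[i:i+10])])
for i in(10,20,30): print(i,x[i]+.05,z[i]+.094)
E
```

```text
sampler XYZ [-0.0987  0.0409  0.115 ] F [-4.2  0.2  5.9] open 0.0114 t 12.3
[[np.float64(0.0021), 0, np.float64(-0.0077)], [np.float64(0.0025), 0, np.float64(-0.0076)], [np.float64(0.0029), 0, np.float64(-0.0074)], [np.float64(0.0033), 0, np.float64(-0.0073)], [np.float64(0.0036), 0, np.float64(-0.0071)], [np.float64(0.004), 0, np.float64(-0.0069)], [np.float64(0.0044), 0, np.float64(-0.0067)], [np.float64(0.0047), 0, np.float64(-0.0064)], [np.float64(0.005), 0, np.float64(-0.0062)], [np.float64(0.0054), 0, np.float64(-0.0059)]]
[[np.float64(0.0057), 0, np.float64(-0.0056)], [np.float64(0.0059), 0, np.float64(-0.0053)], [np.float64(0.0062), 0, np.float64(-0.005)], [np.float64(0.0065), 0, np.float64(-0.0047)], [np.float64(0.0067), 0, np.float64(-0.0043)], [np.float64(0.0069), 0, np.float64(-0.004)], [np.float64(0.0071), 0, np.float64(-0.0036)], [np.float64(0.0073), 0, np.float64(-0.0032)], [np.float64(0.0075), 0, np.float64(-0.0028)], [np.float64(0.0076), 0, np.float64(-0.0024)]]
[[np.float64(0.0077), 0, np.float64(-0.002)], [np.float64(0.0078), 0, np.float64(-0.0016)], [np.float64(0.0079), 0, np.float64(-0.0012)], [np.float64(0.0079), 0, np.float64(-0.0008)], [np.float64(0.008), 0, np.float64(-0.0004)], [np.float64(0.008), 0, np.float64(0.0)], [np.float64(0.008), 0, np.float64(0.0004)], [np.float64(0.0079), 0, np.float64(0.0009)], [np.float64(0.0079), 0, np.float64(0.0013)], [np.float64(0.0078), 0, np.float64(0.0017)]]
10 -0.060171759760096935 0.19917691453623976
20 0.007176914536239781 0.2401717597600969
30 0.086 0.242
```

Gripped, opening 11.4 mm. Raising the cover along the arc in 10-row steps (0.5 rad/s).

Call:
carry_out(translation=[[0.0021, 0, -0.0077], [0.0025, 0, -0.0076], [0.0029, 0, -0.0074], [0.0033, 0, -0.0073], [0.0036, 0, -0.0071], [0.004, 0, -0.0069], [0.0044, 0, -0.0067], [0.0047, 0, -0.0064], [0.005, 0, -0.0062], [0.0054, 0, -0.0059]], turn=[[0, 0, 0], [0, 0, 0], [0, 0, 0], [0, 0, 0], [0, 0, 0], [0, 0, 0], [0, 0, 0], [0, 0, 0], [0, 0, 0], [0, 0, 0]], gripper=[1, 1, 1, 1, 1, 1, 1, 1, 1, 1])

```text
time: 13.3
tool_pos: [0.5377, 0.0084, 0.1848]
tool_rot: [3.141, 0.007, -0.147]
contact_force: [-14.0, 0.4, 9.3]
opening: 0.0111
```

```bash
python3 st.py; python3 look.py scene s5 190 20 260 190
```

```text
sampler XYZ [-0.0628  0.0408  0.1848] F [-14.    0.4   9.3] open 0.0111 t 13.3
lever_tip [([252.5, 156.9], 0.52)]
catch_knob []
cover_handle [([302.2, 185.7], 0.82)]
13.5 [0.53801041 0.00834607 0.1851467 ] [-13.64466718   1.18253326  10.03530496]
```

View pics/s5.png

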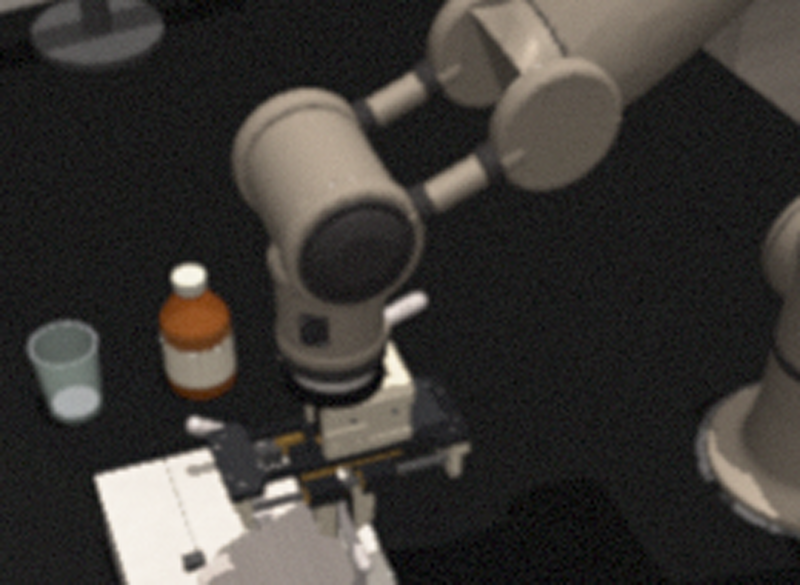

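Call:
carry_out(translation=[[-0.001, 0, -0.001], [-0.001, 0, -0.0005], [0.0057, 0, -0.0056], [0.0059, 0, -0.0053], [0.0062, 0, -0.005], [0.0065, 0, -0.0047], [0.0067, 0, -0.0043]], turn=[[0, 0, 0], [0, 0, 0], [0, 0, 0], [0, 0, 0], [0, 0, 0], [0, 0, 0], [0, 0, 0]], gripper=[1, 1, 1, 1, 1, 1, 1])

```text
time: 14.2
tool_pos: [0.5691, 0.0037, 0.2122]
tool_rot: [3.141, 0.0, -0.147]
contact_force: [-8.2, -0.6, 7.4]
opening: 0.011
```

```bash
python3 st.py
```

```text
sampler XYZ [-0.0311  0.0407  0.2122] F [-8.2 -0.6  7.4] open 0.011 t 14.2
```

Call:
carry_out(translation=[[-0.001, 0, -0.001], [0.0069, 0, -0.004], [0.0071, 0, -0.0036], [0.0073, 0, -0.0032], [0.0075, 0, -0.0028], [0.0076, 0, -0.0024]], turn=[[0, 0, 0], [0, 0, 0], [0, 0, 0], [0, 0, 0], [0, 0, 0], [0, 0, 0]], gripper=[1, 1, 1, 1, 1, 1])

```text
time: 14.8
tool_pos: [0.6049, -0.0017, 0.2283]
tool_rot: [3.141, -0.001, -0.147]
contact_force: [-3.2, -2.1, 3.1]
opening: 0.0112
```

```bash
python3 st.py
```

```text
sampler XYZ [0.0052 0.0406 0.2283] F [-3.2 -2.1  3.1] open 0.0112 t 14.8
```

Call:
carry_out(translation=[[0.0077, 0, -0.002], [0.0078, 0, -0.0016], [0.0079, 0, -0.0012], [0.0079, 0, -0.0008], [0.008, 0, -0.0004], [0.008, 0, 0], [0, 0, 0]], turn=[[0, 0, 0], [0, 0, 0], [0, 0, 0], [0, 0, 0], [0, 0, 0], [0, 0, 0], [0, 0, 0]], gripper=[1, 1, 1, 1, 1, 1, 1])

```text
time: 15.5
tool_pos: [0.6521, -0.0088, 0.2329]
tool_rot: [3.141, -0.001, -0.147]
contact_force: [-1.8, -4.0, 2.6]
opening: 0.0111
```

```bash
python3 st.py
```

```text
sampler XYZ [0.0529 0.0404 0.2329] F [-1.8 -4.   2.6] open 0.0111 t 15.5
```

Call:
carry_out(translation=[[0.006, 0, 0.0002], [0.006, 0, 0.0005], [0.006, 0, 0.0008], [0.005, 0, 0.0009], [0.004, 0, 0.0008], [0.003, 0, 0.0006], [0.0015, 0, 0.0003], [0, 0, 0], [0, 0, 0]], turn=[[0, 0, 0], [0, 0, 0], [0, 0, 0], [0, 0, 0], [0, 0, 0], [0, 0, 0], [0, 0, 0], [0, 0, 0], [0, 0, 0]], gripper=[1, 1, 1, 1, 1, 1, 1, 1, 1])

```text
time: 16.4
tool_pos: [0.682, -0.0131, 0.2288]
tool_rot: [3.141, 0.001, -0.147]
contact_force: [-2.3, -5.1, 0.0]
opening: 0.0111
```

```bash
python3 st.py; python3 look.py scene s6 190 20 260 190; python3 - <<'E'
from st import *
p=read_camera("scene"); q=read_camera("top"); print([(np.round(r["pixel"],1).tolist(),round(r["score"],2)) for t in("cover_handle","catch_knob","lever_tip") for r in nets.tip_of(q,t)[:2]])
for th in(1.45,1.571,1.69):
    X=[.05-.148*np.cos(th)+.036*np.sin(th),.04,.094+.036*np.cos(th)+.148*np.sin(th)]
    print(th,X,proj(p,W(X))[0],proj(q,W(X))[0])
E
```

```text
sampler XYZ [0.0831 0.0406 0.2288] F [-2.3 -5.1  0. ] open 0.0111 t 16.4
lever_tip []
catch_knob [([270.8, 172.9], 0.55)]
cover_handle [([241.7, 189.2], 0.96)]
16.6 [ 0.68192761 -0.01315228  0.2287613 ] [-1.58358151 -4.45147529 -0.4102751 ]
sampler XYZ [0.083  0.0405 0.2288] F [-1.6 -4.5 -0.4] open 0.0112 t 16.6
[([325.5, 131.2], 0.55), ([359.5, 173.4], 0.66), ([288.0, 175.2], 0.46), ([380.0, 163.3], 0.56), ([375.3, 181.3], 0.32)]
1.45 [np.float64(0.06790325781098291), 0.04, np.float64(0.2452596223707883)] [247.37415707 187.85447614] [326.7122799  134.89871494]
1.571 [np.float64(0.08603014288745695), 0.04, np.float64(0.24199266469494166)] [239.97110192 190.7429494 ] [327.36813268 129.52087239]
1.69 [np.float64(0.10334492369528689), 0.04, np.float64(0.2366685638672515)] [233.00261753 194.13559649] [327.9725612  124.58977652]
```

View pics/s6.png

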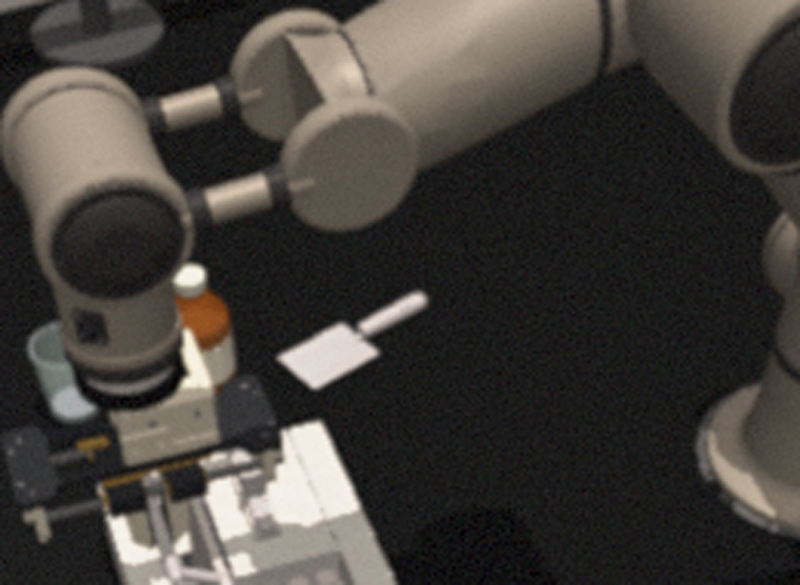

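The handle reads about 1.54 rad in both cameras. The cover's back and the spatula, bottle and beaker look undisturbed. I'll make a small nudge, let it settle, then run a last check and hand in.

Call:
carry_out(translation=[[0.001, 0, 0.0002], [0.001, 0, 0.0002], [0, 0, 0], [0, 0, 0], [0, 0, 0], [0, 0, 0]], turn=[[0, 0, 0], [0, 0, 0], [0, 0, 0], [0, 0, 0], [0, 0, 0], [0, 0, 0]], gripper=[1, 1, 1, 1, 1, 1])

```text
time: 17.45
tool_pos: [0.6838, -0.0134, 0.2283]
tool_rot: [3.141, 0.001, -0.147]
contact_force: [-2.0, -4.4, 0.0]
opening: 0.0112
```

```bash
python3 - <<'E'
from st import *
q=read_camera("top"); p=read_camera("scene")
for n,c in(("top",q),("scene",p)):
    for t in("cover_handle","catch_knob","lever_tip"): print(n,t,[(np.round(r["pixel"],1).tolist(),round(r["score"],2)) for r in nets.tip_of(c,t)[:2]])
    print("exp lever over",proj(c,W([.0155,-.151,.1494]))[0],"knob back",proj(c,W([-.02,-.092,.1375]))[0])
robot.hand_in()
E
```

```text
sampler XYZ [0.0849 0.0405 0.2283] F [-2.  -4.4  0. ] open 0.0112 t 17.45
top cover_handle [([325.0, 129.6], 0.59)]
top catch_knob [([361.8, 173.5], 0.66)]
top lever_tip []
exp lever over [379.83633963 162.96673246] knob back [361.06969192 171.62089062]
scene cover_handle [([244.5, 187.2], 0.67)]
scene catch_knob [([270.3, 172.0], 0.45)]
scene lever_tip [([430.3, 356.3], 0.51)]
exp lever over [252.64249336 158.35443342] knob back [271.2439498 172.6180236]
the job is handed in; nothing more can be done
```

I flipped the cam lever over to its end stop and slid the catch fully back. I then raised the cover by its handle at about 0.5 rad/s and handed in at about 17.5 s, still gripping it upright and still. The hand-in gave no verdict.

**Cover angle:** The top camera and the hand position put the cover at about 1.56–1.57 rad. The last scene-camera reading disagreed, at about 1.50 rad, though its earlier reading was 1.54. All of these are inside the allowed 1.451–1.691.

**Grip:** The fingers are 11.2 mm apart on the 12 mm bar with a 25 N squeeze. The outside force on the tool is about 5 N.

**Catch:** The knob is within about 2 px of its fully-back position in both cameras.

**Lever:** The last check did not find the lever tip: the top camera saw nothing and the scene camera reported a false hit. Just before the final nudge the top camera had it at (380,163), matching the fully-over position, and the arm did not go near it after that.

**Bystanders:** The bottle, beaker and spatula looked undisturbed in the last picture I viewed. I did not re-measure any bystander. The vials, rack and jar were not visible in that picture.

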